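# Put the amber bottle in the holding bay and latch its gate

## Task

Stand the amber bottle upright inside the ring marked on the floor of the small holding bay while the bay's gate is still open. Then swing the gate shut, lifting its latch bar over the keeper lip and letting it drop into the notch, so that the gate is held. Leave the other things on the worktop where they are.

Things in the scene. Friction and masses are not known exactly. Their poses are not given: they have to be found in the camera images.
- holding_bay: low bay fixed to the worktop: white base 200 x 215 x 10 mm, steel fence (top 42 mm above the worktop) left, right and back, gate in front. Origin on the worktop under the middle of the bay; x to the bay's back, y to its left seen from the front, z up. Inside: y -80 to +80 mm, x -74 (shut gate) to +77 mm. Gate posts to 74 mm. Position and yaw vary
- ring_centre (a point): centre of the printed grey ring (90 mm outer diameter, flat) on the bay's floor, at (10, 0, 10) mm in the bay's frame; the floor is 10 mm above the worktop
- bottle_centre (a point): centre (half-way up, 42 mm above its foot) of the loose amber bottle with a white ribbed cap, 48 mm in diameter, 84 mm high, about 0.1 kg; it stands upright on the worktop to the left or the right in front of the bay (a larger white jar stands on the other side)
- gate_hinge (a point): on the vertical hinge axis of the gate, at (-78, +78, 10) mm in the bay's frame, i.e. the left front corner
- gate (a joint): gate angle in rad: 0 fully shut (along the bay's -y from the hinge), growing as it swings outward (towards the bay's -x), up to 1.2; starts ajar. The gate is 146 mm long, 8 mm thick, top 62 mm above the worktop. It turns easily and stays where it is left
- latch (a joint): latch bar angle, rad: 0 level on its stop (lowest), growing to 0.8 as the free end is lifted; falls by its own weight. Dark steel bar 162 x 8 x 14 mm along the gate's outer face, 13 mm outside the gate's middle plane. Its pivot axis is normal to the gate, 25 mm along the gate from the hinge, 52 mm above the worktop. Level, it strikes the keeper lip at gate 0.11 rad; above 0.12 it clears the lip
- latch_tab (a point): point to pinch on the latch bar's upright tab: a plate 8 mm thick (along the gate's normal, this point's x axis), 26 mm wide along the gate, top 115 mm above the worktop when level. The point is mid-thickness, mid-width, 15 mm below the top edge, 125 mm along the bar from its pivot, 48 mm above the bar's centre line. Moving it lifts the bar and swings the gate
- keeper_notch (a point): middle of the floor of the keeper's notch in front of the bay's right post, at (-91, -87, 43) mm in the bay's frame. The notch is open upward, 14 mm wide for the 8 mm bar; its front lip is 6 mm thick and rises to 61 mm above the worktop, i.e. 16 mm over the level bar's underside
- jar_white: white screw jar, 70 x 70 x 82 mm, origin under its foot; a bystander, opposite side to the amber bottle
- tape: roll of tape lying flat, 98 x 96 x 25 mm, origin under it; a bystander left of the bay
Mind the look-alikes: they are no part of the job. Leave any purple look-alike of the part that bears bottle_centre alone.

How it is judged (in metres and radians):
On the way:
1. the amber bottle stands on the bay's floor in the ring, upright, while the gate is still open (horizontal distance between bottle_centre and ring_centre below 0.024 m and z of bottle_centre in the frame of ring_centre below 0.047 m and angle between bottle_centre's own z axis and vertical below 0.12 rad and contact force between amber_bottle and the fingers below 0.1 N and value of joint gate above 0.15 rad), for 0.2 s.
At the end, for the whole second after the job is handed in: the amber bottle stands upright (within 0.12 rad) on the bay's floor, its centre within 24 mm of the ring's centre; the gate is shut (below 0.05 rad) and the latch bar lies level (below 0.05 rad) in the keeper's notch (horizontal distance between bottle_centre and ring_centre below 0.024 m and z of bottle_centre in the frame of ring_centre below 0.047 m and angle between bottle_centre's own z axis and vertical below 0.12 rad and value of joint each of gate, latch below 0.05 rad); the robot touches nothing.
It fails at once if the white jar or the roll of tape is pushed more than 40 mm away (distance of any of jar_white, tape from where it was at the start of the episode above 0.04 m).
It fails at once if the amber bottle is tipped over (angle between bottle_centre's own z axis and vertical above 0.8 rad).
It also fails if it takes over 58 s, if anything falls off the work surface, if the arm or the gripper's body presses on something with over 40 N, if the wrist force passes 120 N, or if a joint passes its speed limit or range.

## Robot

A 6-joint arm with a two-finger parallel gripper is mounted at the origin on a cart in front of the work surface, level with it; the furniture and walls round the work are solid. World frame = base frame: x ahead of the robot, y to its left, z up, the work surface at z = 0. Lengths are in m, angles in degrees, forces in N, time in s.
With the tool pointing down it reaches from about 0.35 to 0.725 m from the base axis. Payload 6 kg.
Tool frame: the origin (TCP) lies on the centre line of the jaws, within the pads' length; the fingertips stand 17 mm ahead of it and the grasp point (between the pads) lies 2 mm behind it; z points along the fingers, y is the line along which they close (so a half turn about z gives the same grasp; the last joint's range is limited). The gripper opens to 85 mm and grips with 20 to 120 N. Pads are 22 mm wide; open, the fingers measure 114 mm over their backs; the gripper's body (76 mm by 85 mm) begins 54 mm behind the grasp point. The pads swing forward as they close: fully open they stand 13 mm farther back than shut.
Start: joints at [92.458, 2.303, 4.859, 0, -92.561, -19.12], TCP at [0.172, 0.575, 0.248] pointing down, gripper open.
Joint ranges: [-146.85, 146.85], [-73.84, 115.35], [-62.03, 85.46], [-188.31, 113.3], [-161.28, -10.13], [-171.36, 171.36]. Speed limits (degrees/s): [147.25, 147.25, 172.46, 180, 180, 180].

## Interface

Orientations are given as a 3x3 rotation matrix whose columns are the frame's x, y, z axes.
In Python, from station import get_obs, grab_frame, get_calibration, job_done gives the robot as it stands. The module is installed in compiled form; this text tells all that it offers.
- The arm moves only by the tool drive_tool, never from a script. Its argument "plan" is text: rows parted by semicolons, each of 5 numbers parted by spaces: the finger opening in mm, from 0 to 85.4, then the shift along the tool's x, y, z in mm, then the turn about the tool's z in rad. In form: fingers x y z twist; .... A call has 1 to 10 rows; each row is the pose to reach, as a shift and turn from the pose commanded when the call began, along the tool's axes at that moment; what a row does not reach only later rows make up. A row lasts 1/10 s, in which the tool goes at most 50 mm and 8.59 degrees, less where a joint would pass 70% of its speed; a pose out of reach is approached as far as the arm can. A call with a gripper value outside its range is refused whole. The fingers move at their own pace and stop on an object; "squeeze" is the grip in N (left out, the last holds). Time passes only in rows, so rows that repeat a pose let the fingers close. It gives the time, the measured TCP pose, the force, the opening and the grip force at its end, in the units of the state.
- get_obs(): the state, without advancing time (a new reading comes with each control period).
- grab_frame(name): name is "scene" or "top" or "wrist"; returns the picture (420x560x3 uint8, blue, green, red); there is no depth.
- get_calibration(name): a dict with "fx", "fy", "cx", "cy" (pixels), "dist_coeffs" ([k1, k2, p1, p2, k3] as OpenCV has them; the pictures are not rectified), "rvec" (rotation vector, rad) and "tvec" (3), from world to camera coordinates, as OpenCV has them. Camera axes: x right, y down, z forward; pixel columns grow to the right and rows downward; lengths in m; the calibration is good to about 2 mm. A picture is of the moment at which its call begins: read the wrist's pose just before it. get_calibration takes no time and is no camera call; for the wrist camera it gives the pose at the moment of the call.
- job_done(): hands the job in; it is judged then, once.
The state is a dict: "clock": time; "joints": joint angles; "joint_velocities": joint speeds; "effort": joint torques, N m; "ee_pos": TCP position; "ee_rot": TCP orientation; "contact_force": force on the tool from outside, world axes, zero at the start; "torque": the same for the moment, N m; "opening": opening from 0.0 (shut) to 1.0 (fully open); "grip_force": force on a finger pad.
Only numpy, scipy, OpenCV 4.12 (cv2) and the standard library are available. Lean on these libraries where they do the work, as an engineer would, in place of code of your own. Each camera call takes 0.05 s, during which the arm holds its last target. There are 200 camera calls.

## Working session

There is one attempt and no reset: what is moved stays moved. The work goes in short steps, Python scripts to look and compute and a tool call to move; the robot and the scene stay as the last step left them, time stands still between calls to the robot, and variables do not carry over. Pictures are saved under pics/ and viewed, at most 10 in all, crops included, and the job is handed in when it is done.

Besides the shell and the picture viewer there is one more tool, called as name(argument=value, ...), one argument or row to a line, values as JSON. drive_tool: Moves the arm, as the interface text tells. Its arguments: {"type":"object","properties":{"plan":{"type":"string"},"squeeze":{"type":"number"}},"required":["plan"]}

```bash
mkdir -p pics; cat > h.py <<'E'
import numpy as np, cv2
from station import *
def cam(n):
    c=get_calibration(n);K=np.array([[c["fx"],0,c["cx"]],[0,c["fy"],c["cy"]],[0,0,1.]])
    R=cv2.Rodrigues(np.array(c["rvec"],float))[0];t=np.array(c["tvec"],float).ravel()
    return K,np.array(c["dist_coeffs"],float),R,t
def ray(c,px):
    K,d,R,t=c
    p=cv2.undistortPoints(np.array([[px]],float),K,d).ravel()
    return -R.T@t, R.T@np.array([p[0],p[1],1])
def atz(c,px,z):
    o,v=ray(c,px);return (o+v*(z-o[2])/v[2]).round(4)
def tri(obs):
    A=np.zeros((3,3));b=np.zeros(3)
    for c,px in obs:
        o,v=ray(c,px);v=v/np.linalg.norm(v);P=np.eye(3)-np.outer(v,v);A+=P;b+=P@o
    return np.linalg.solve(A,b).round(4)
def proj(c,X):
    K,d,R,t=c
    return cv2.projectPoints(np.array(X,float).reshape(-1,3),cv2.Rodrigues(R)[0],t,K,d)[0].reshape(-1,2).round(1)
E
python3 - <<'E'
from h import *
for n in("scene","top","wrist"):
    cv2.imwrite(f"pics/{n}0.png",grab_frame(n));c=cam(n);print(n,(-c[2].T@c[3]).round(3),c[2][2].round(2))
s=get_obs();print(s["clock"],s["ee_pos"],s["ee_rot"])
a=cv2.imread("pics/scene0.png");b=cv2.imread("pics/top0.png")
E
```

```text
scene [-0.133 -0.448  1.005] [ 0.56  0.31 -0.77]
top [ 0.409 -0.08   0.977] [ 0.15  0.03 -0.99]
wrist [0.245 0.553 0.371] [-0.29  0.09 -0.95]
0.15 [0.17191725 0.57460026 0.24751617] [[ 9.58010080e-01 -2.86734398e-01 -2.67448347e-04]
 [-2.86734491e-01 -9.58009122e-01 -1.36132452e-03]
 [ 1.34120611e-04  1.38084928e-03 -9.99999038e-01]]
```

View pics/top0.png

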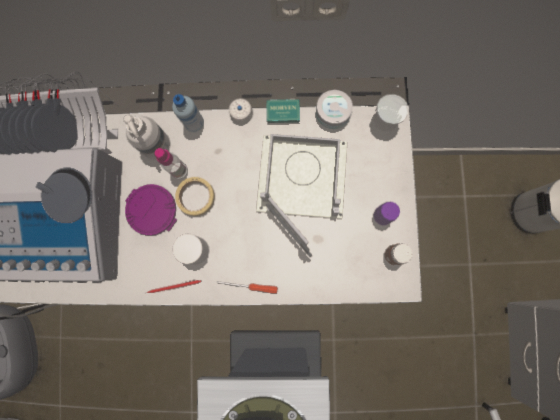

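View pics/scene0.png

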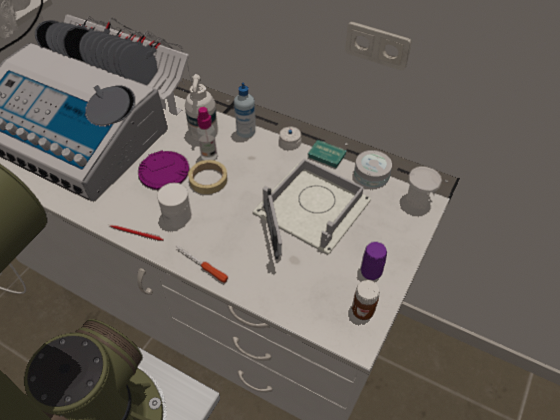

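Top: the ring is at about (303,168), the gate runs from its hinge (265,200) to (308,252), the jar is at (189,250) and the tape at (195,196). Candidates for the bottle: the white-capped amber bottle at top (400,254) / scene (366,300), the purple look-alike at top (388,213) / scene (374,260), and the white jar at top (189,250). I choose the amber one and check it in a crop.

```bash
python3 - <<'E'
from h import *
a=cv2.imread("pics/scene0.png");b=cv2.imread("pics/top0.png")
A=cv2.resize(a[150:330,240:400],None,fx=3.0,fy=3.0,interpolation=3)[:540]   # 480x540
B=cv2.resize(b[235:275,380:420],None,fx=7,fy=7,interpolation=3)
C=np.zeros((540,760,3),np.uint8);C[:,:480]=A;C[:280,480:]=B
C[280:540,480:]=cv2.resize(b[190:255,255:325],(280,260),interpolation=3)
cv2.imwrite("pics/c1.png",C)
E
```

```text
(no output)
```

View pics/c1.png

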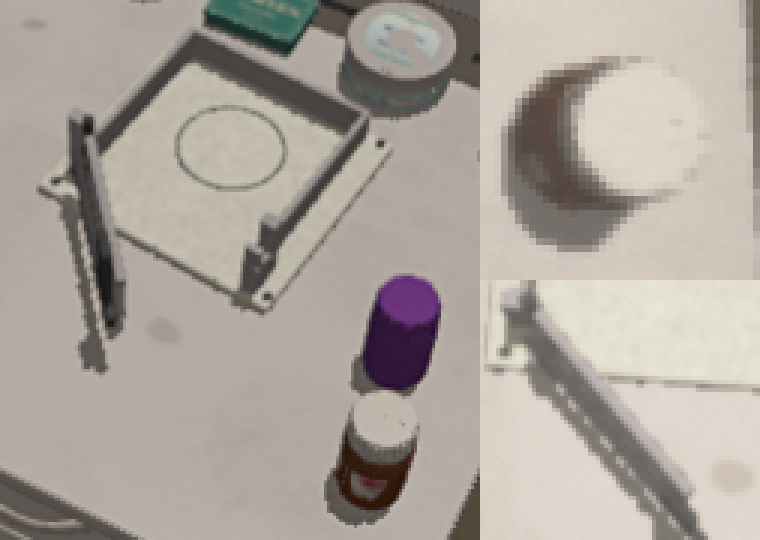

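```bash
python3 - <<'E'
from h import *
b=cv2.imread("pics/top0.png")
cv2.imwrite("pics/c2.png",cv2.resize(b[125:265,245:355],None,fx=4,fy=4,interpolation=3))
E
```

```text
(no output)
```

View pics/c2.png

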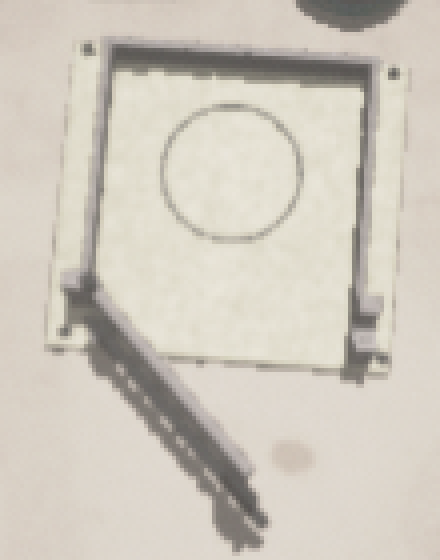

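The crop confirms the amber bottle (scene (368,288) cap centre, top (403,253.6)); purple is the other one. Base corners and ring are clear in the top crop.

```bash
python3 - <<'E'
from h import *
T=cam("top");S=cam("scene")
f=lambda p:(p[0]/4+245-.375,p[1]/4+125-.375)
g=lambda p:(p[0]/3+240-.33,p[1]/3+150-.33)
co=[atz(T,f(p),.01) for p in[(77,40),(411,70),(387,375),(47,346)]]
print(co);ce=sum(co)/4
ring=atz(T,f((231,172)),.01);print("ring",ring,"tri",tri([(T,f((231,172))),(S,g((231,147)))]))
u=(co[0]+co[1]-co[2]-co[3])[:2];v=(co[0]+co[3]-co[1]-co[2])[:2]
print("ctr",ce,"yaws",np.degrees(np.arctan2(u[1],u[0])),np.degrees(np.arctan2(-v[0],v[1])), np.linalg.norm(u)/2,np.linalg.norm(v)/2)
print("bottle top",tri([(T,(402.9,253.2)),(S,(368,288))]),atz(T,(402.9,253.2),.084))
print("purple", tri([(T,(390,211.5)),(S,g((408,298)))]))
print("gate end top", atz(T,f((249,470)),.062),"hinge top",atz(T,f((98,290)),.062))
print("bar tip/tab", atz(T,f((263,520)),.052), "tab scene", tri([(T,f((263,520))),(S,g((110,325)))]))
E
```

```text
[array([ 0.7542, -0.0092,  0.01  ]), array([ 0.7294, -0.2218,  0.01  ]), array([ 0.5342, -0.1989,  0.01  ]), array([0.5562, 0.0107, 0.01  ])]
ring [ 0.6647 -0.1057  0.01  ] tri [ 0.6648 -0.1065  0.012 ]
ctr [ 0.6435 -0.1048  0.01  ] yaws -6.212213894161447 -6.325296571412342 0.19776127022245787 0.21239296127696888
bottle top [ 0.4432 -0.3256  0.0892] [ 0.4429 -0.3262  0.084 ]
purple [ 0.5386 -0.3019  0.0881]
gate end top [ 0.4736 -0.1109  0.062 ] hinge top [ 0.5811 -0.0245  0.062 ]
bar tip/tab [ 0.4451 -0.1187  0.052 ] tab scene [ 0.4452 -0.1188  0.0464]
```

```bash
cat >> h.py <<'E'
def go(p,yang=None):
    """shift in tool axes (mm) to world p; twist (rad) to set tool y axis to world angle (deg, mod 180)"""
    s=get_obs();R=np.array(s["ee_rot"]);d=R.T@(np.array(p)-s["ee_pos"])*1000
    tw=0
    if yang is not None:
        cur=np.degrees(np.arctan2(R[1,1],R[0,1]));tw=-np.radians((yang-cur+90)%180-90)
    print("shift",d.round(1),"twist",round(tw,3),"clock",s["clock"],"j",np.round(s["joints"],1))
def yang():
    R=np.array(get_obs()["ee_rot"]);return np.degrees(np.arctan2(R[1,1],R[0,1]))
E
python3 -c "
from h import *
go((.45,.12,.25))"
```

```text
shift [396.8 355.8  -1.9] twist 0 clock 0.15 j [ 92.5   2.3   4.8  -0.  -92.6 -19.1]
```

drive_tool(
  plan="85 397 356 -2 1.4;85 397 356 -2 1.4;85 397 356 -2 1.4;85 397 356 -2 1.4;85 397 356 -2 1.4;85 397 356 -2 1.4;85 397 356 -2 1.4;85 397 356 -2 1.4;85 397 356 -2 1.4;85 397 356 -2 1.4",
  squeeze=40,
)

```text
clock: 1.15
ee_pos: [0.4334, 0.1464, 0.2503]
ee_rot: [[-0.124, -0.992, 0.0], [-0.992, 0.124, 0.001], [-0.001, -0.0, -1.0]]
contact_force: [0.7, 1.0, -0.1]
opening: 0.996
grip_force: 0.0
```

```bash
python3 -c "
from h import *
go((.443,-.326,.2),125);print(get_obs()['ee_pos'],yang())"
```

```text
shift [467.5 -68.1  50. ] twist 0.836 clock 1.15 j [ 44.1 -19.9 -14.7  -0.  -95.2 -51.2]
[0.43338763 0.14635413 0.25033022] 172.87294820661177
```

drive_tool(
  plan="85 467 -68 0 0.836;85 467 -68 0 0.836;85 467 -68 0 0.836;85 467 -68 0 0.836;85 467 -68 0 0.836;85 467 -68 0 0.836;85 467 -68 20 0.836;85 467 -68 40 0.836;85 467 -68 40 0.836;85 467 -68 40 0.836",
)

```text
clock: 2.15
ee_pos: [0.4433, -0.3263, 0.208]
ee_rot: [[-0.818, -0.575, -0.003], [-0.575, 0.818, 0.001], [0.002, 0.002, -1.0]]
contact_force: [-0.0, 0.5, -0.4]
opening: 0.997
grip_force: 0.0
```

```bash
python3 -c "
from h import *
go((.443,-.326,.2),125);W=cam('wrist');I=grab_frame('wrist');cv2.imwrite('pics/w1.png',I)
print(proj(W,[.443,-.326,.084]),proj(W,[.443,-.326,0]),yang(),get_obs()['ee_pos'])"
```

```text
shift [0.1 0.4 8. ] twist 0.001 clock 2.15 j [-15.4  -5.2  -6.7  -0.  -88.7 -39.5]
[[283.3 213.4]] [[283.1 187.8]] 125.00215416109218 [ 0.44286687 -0.32778172  0.20651661]
```

View pics/w1.png

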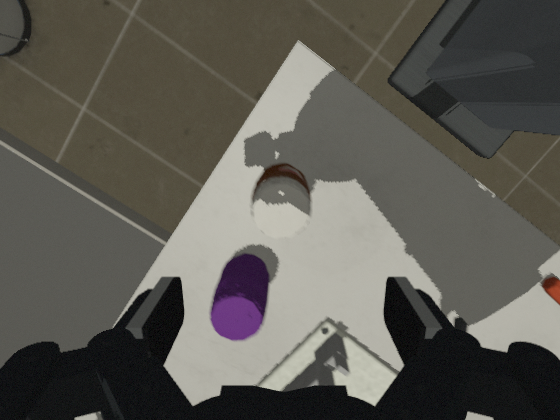

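The wrist view shows the amber bottle's cap centred at about (281,208), the purple one at (240,315). My estimate projects to (283,213): within a few mm.

```bash
python3 -c "
from h import *
W=cam('wrist');print(atz(W,(281.5,208),.084),atz(W,(283,213),.084))
o,v=ray(W,(281.5,208));print(W[0][0,0],o)
print('tri',tri([(W,(281.5,208)),(cam('top'),(402.9,253.2)),(cam('scene'),(368,288))]))
go((.442,-.327,.052),125)"
```

```text
[ 0.4392 -0.3312  0.084 ] [ 0.4417 -0.3281  0.084 ]
348.90569009091064 [ 0.37980838 -0.37219201  0.33075948]
tri [ 0.4422 -0.3277  0.0858]
shift [ -0.3   0.5 154.5] twist 0.0 clock 2.2 j [-15.6  -5.   -6.6   0.  -88.6 -39.4]
```

drive_tool(
  plan="85 0 0 50 0;85 0 0 100 0;85 0 0 130 0;85 0 0 157 0;85 0 0 157 0;85 0 0 157 0;40 0 0 157 0;40 0 0 157 0;40 0 0 157 0;40 0 0 157 0",
  squeeze=40,
)

```text
clock: 3.2
ee_pos: [0.4453, -0.324, 0.0549]
ee_rot: [[-0.817, -0.577, 0.002], [-0.577, 0.817, -0.001], [-0.001, -0.003, -1.0]]
contact_force: [0.2, 1.4, 4.7]
opening: 0.529
grip_force: 40.5
```

drive_tool(
  plan="40 0 0 0 0;40 0 0 0 0;40 0 0 0 0;40 0 0 0 0;40 0 0 0 0",
)

```text
clock: 3.7
ee_pos: [0.4453, -0.324, 0.0549]
ee_rot: [[-0.817, -0.577, 0.002], [-0.577, 0.817, -0.002], [-0.001, -0.003, -1.0]]
contact_force: [1.1, 1.0, 6.2]
opening: 0.529
grip_force: 40.5
```

```bash
python3 -c "
from h import *
go((.55,-.2,.19),152);go((.665,-.106,.19),152)"
```

```text
shift [-157.1   40.5 -135.1] twist -0.467 clock 3.7 j [-15.1  -1.6 -19.5   0.1 -72.  -39.7]
shift [-305.3   50.9 -135. ] twist -0.467 clock 3.7 j [-15.1  -1.6 -19.5   0.1 -72.  -39.7]
```

drive_tool(
  plan="40 0 0 -40 0;40 0 0 -80 0;40 0 0 -110 0;40 -40 10 -110 0;40 -80 20 -110 -0.1;40 -125 30 -110 -0.2;40 -170 40 -110 -0.3;40 -215 45 -110 -0.4;40 -260 50 -110 -0.467;40 -305 51 -110 -0.467",
)

```text
clock: 4.7
ee_pos: [0.6651, -0.104, 0.1628]
ee_rot: [[-0.467, -0.884, -0.001], [-0.884, 0.467, 0.0], [-0.0, 0.001, -1.0]]
contact_force: [0.4, -1.3, -0.0]
opening: 0.53
grip_force: 41.4
```

```bash
python3 -c "
from h import *
go((.667,-.1025,.066),152)
print(get_obs()['ee_pos'],get_obs()['grip_force'])
cv2.imwrite('pics/w2.png',np.hstack([grab_frame('scene')[120:340,180:440],grab_frame('top')[100:320,240:440]]).repeat(2,0)[:, :].repeat(1,1))"
```

```text
shift [-2.2 -1.  96.8] twist 0.002 clock 4.7 j [  8.1  13.7   8.6  -0.  -84.9 -35.9]
[ 0.66514042 -0.1040489   0.16280852] 41.36726715078112
```

drive_tool(
  plan="40 -2 -1 40 0;40 -2 -1 70 0;40 -2 -1 85 0;40 -2 -1 92 0;40 -2 -1 96 0;40 -2 -1 98 0;40 -2 -1 98 0;40 -2 -1 98 0",
)

```text
clock: 5.6
ee_pos: [0.6666, -0.1047, 0.0665]
ee_rot: [[-0.47, -0.883, 0.002], [-0.883, 0.47, -0.0], [-0.001, -0.002, -1.0]]
contact_force: [0.5, 0.2, -1.3]
opening: 0.529
grip_force: 41.4
```

```bash
python3 -c "
from h import *
a=grab_frame('scene')[130:330,220:400];b=grab_frame('top')[120:270,240:360]
C=np.zeros((600,790,3),np.uint8);A=cv2.resize(a,None,fx=2.2,fy=3/3*2.2);C[:A.shape[0],:A.shape[1]]=A
B=cv2.resize(b,None,fx=3,fy=3);C[:B.shape[0],400:400+B.shape[1]]=B
cv2.imwrite('pics/p1.png',C[:460])"
```

```text
(no output)
```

View pics/p1.png

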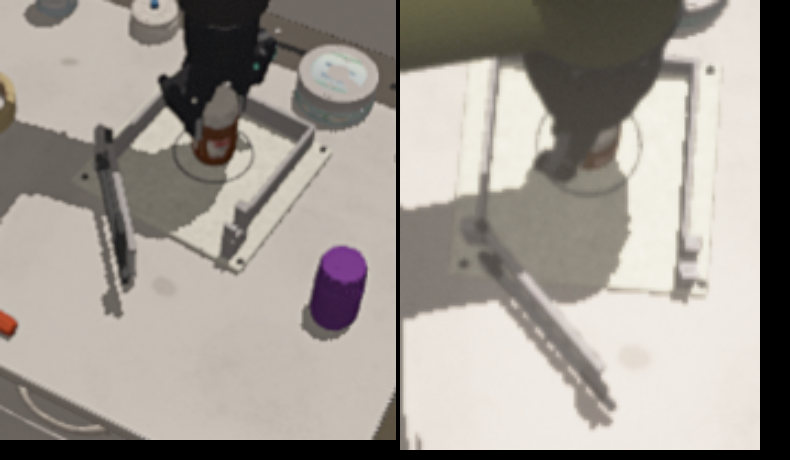

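The bottle hangs upright in the ring. I lower it the last 2 mm, release, and rise.

drive_tool(
  plan="40 0 0 1 0;40 0 0 2 0;40 0 0 2 0;60 0 0 2 0;85 0 0 2 0;85 0 0 2 0;85 0 0 2 0;85 0 0 2 0;85 0 0 2 0;85 0 0 2 0",
)

```text
clock: 6.7
ee_pos: [0.6661, -0.1047, 0.0632]
ee_rot: [[-0.47, -0.883, -0.0], [-0.883, 0.47, -0.0], [0.0, -0.0, -1.0]]
contact_force: [0.3, -0.1, 0.1]
opening: 0.999
grip_force: 0.0
```

drive_tool(
  plan="85 0 0 0 0;85 0 0 -15 0;85 0 0 -40 0;85 0 0 -80 0;85 0 0 -120 0;85 0 0 -140 0;85 0 0 -140 0",
)

```text
clock: 7.4
ee_pos: [0.6676, -0.105, 0.2099]
ee_rot: [[-0.47, -0.883, 0.009], [-0.883, 0.47, -0.001], [-0.004, -0.008, -1.0]]
contact_force: [-0.5, 0.6, 0.2]
opening: 0.999
grip_force: 0.0
```

```bash
cat >> h.py <<'E'
yw=np.radians(-6.27);RB=np.array([[np.cos(yw),-np.sin(yw)],[np.sin(yw),np.cos(yw)]])
OB=np.array([.6648,-.106])-RB@np.array([.01,0])
H=OB+RB@np.array([-.078,.078])
def tab(g,l=0):
    """latch tab world point & gate normal angle for gate g, latch l"""
    d=RB@np.array([-np.sin(g),-np.cos(g)]);n=RB@np.array([-np.cos(g),np.sin(g)])
    a=.025+.125*np.cos(l)-.048*np.sin(l);z=.052+.125*np.sin(l)+.048*np.cos(l)
    p=H+d*a+n*.013
    return np.array([*p,z]),np.degrees(np.arctan2(n[1],n[0]))
E
python3 -c "
from h import *
for g in(.75,.78,.82,.85): print(g,tab(g))
p,a=tab(.8);go((p[0],p[1],.2),a)"
```

```text
0.75 (array([ 0.463737  , -0.10693878,  0.1       ]), np.float64(130.75816536518826))
0.78 (array([ 0.46114985, -0.10323645,  0.1       ]), np.float64(129.03929197979582))
0.82 (array([ 0.45787527, -0.09818247,  0.1       ]), np.float64(126.74746079927252))
0.85 (array([ 0.4555534 , -0.09430826,  0.1       ]), np.float64(125.02858741388003))
shift [ 94.  185.8   8. ] twist 0.42 clock 7.4 j [  8.   13.3  12.9   0.1 -89.1 -36. ]
```

drive_tool(
  plan="85 94 186 0 0.42;85 94 186 0 0.42;85 94 186 0 0.42;85 94 186 0 0.42;85 94 186 0 0.42;85 94 186 0 0.42;85 94 186 0 0.42;85 94 186 0 0.42",
)

```text
clock: 8.2
ee_pos: [0.4584, -0.1002, 0.2028]
ee_rot: [[-0.789, -0.614, -0.001], [-0.614, 0.789, -0.0], [0.001, 0.0, -1.0]]
contact_force: [0.5, -0.6, -0.9]
opening: 0.992
grip_force: 0.0
```

```bash
python3 -c "
from h import *
W=cam('wrist');I=grab_frame('wrist');print(get_obs()['ee_pos'],yang())
for g in (.75,.8,.85):
  p,a=tab(g);print(g,proj(W,[*p[:2],.115]),proj(W,p))
b=grab_frame('top')
J=cv2.resize(I[120:320,180:400],None,fx=2,fy=2,interpolation=3)
B=cv2.resize(b[150:270,250:340],None,fx=3.3,fy=3.3,interpolation=3)
C=np.zeros((400,760,3),np.uint8);C[:400,:440]=J;C[:396,450:450+B.shape[1]]=B
cv2.imwrite('pics/t1.png',C);cv2.imwrite('pics/t1full.png',I)"
```

```text
[ 0.45842062 -0.10019556  0.20265521] 127.90926559149135
0.75 [[269.6 230.1]] [[270.4 222.6]]
0.8 [[281.2 230.8]] [[281.4 223.3]]
0.85 [[292.8 232. ]] [[292.2 224.4]]
```

View pics/t1.png

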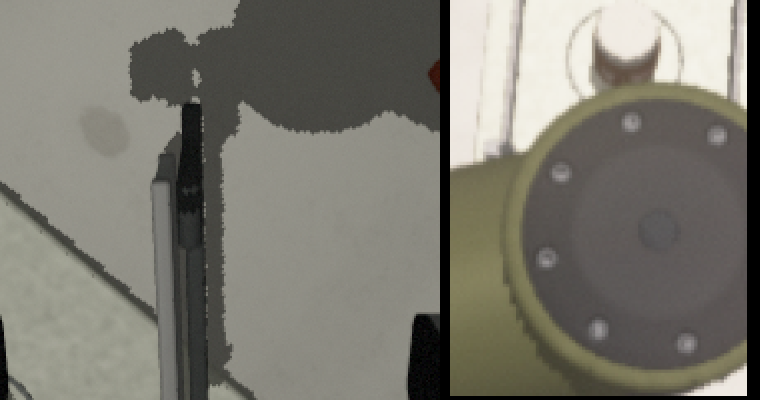

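```bash
python3 -c "
import cv2,numpy as np
I=cv2.imread('pics/t1full.png')[160:260,245:305];I=np.clip(I.astype(float)*2.2,0,255).astype('uint8')
cv2.imwrite('pics/t2.png',cv2.resize(I,None,fx=6,fy=6,interpolation=0))"
```

```text
(no output)
```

View pics/t2.png

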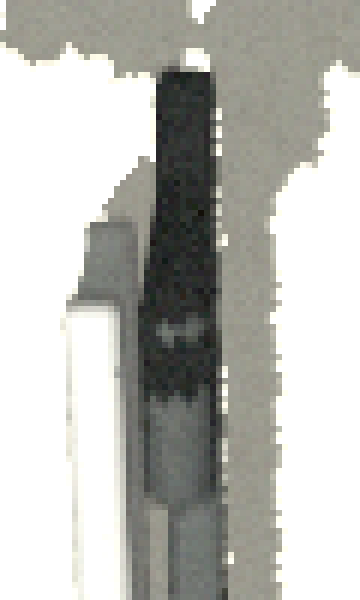

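Tab top spans (272–281, 212–244) in the wrist image, centre about (275,228).

```bash
python3 -c "
from h import *
from scipy.optimize import minimize_scalar
W=cam('wrist');q=atz(W,(275,228),.115);print(q)
r=minimize_scalar(lambda g:np.linalg.norm(tab(g)[0][:2]-q[:2]),bounds=(.5,1),method='bounded');print(r.x,r.fun,tab(r.x),q[:2]-tab(r.x)[0][:2])
go((*q[:2],.099),tab(r.x)[1])"
```

```text
[ 0.4602 -0.1052  0.115 ]
0.7728251121353394 0.001891034610224195 (array([ 0.46175848, -0.10412894,  0.1       ]), np.float64(129.45038277292048)) [-0.00155848 -0.00107106]
shift [  1.4  -5.1 103.6] twist -0.027 clock 8.3 j [ 12.4 -18.2 -18.3   0.  -89.9 -64.5]
```

Estimates agree within 2 mm. Descend and pinch.

drive_tool(
  plan="50 1 -5 0 -0.027;50 1 -5 30 -0.027;50 1 -5 60 -0.027;50 1 -5 85 -0.027;50 1 -5 100 -0.027;50 1 -5 104 -0.027;30 1 -5 104 -0.027;15 1 -5 104 -0.027;4 1 -5 104 -0.027;4 1 -5 104 -0.027",
  squeeze=30,
)

```text
clock: 9.3
ee_pos: [0.4609, -0.105, 0.1006]
ee_rot: [[-0.772, -0.635, 0.003], [-0.635, 0.772, -0.0], [-0.002, -0.002, -1.0]]
contact_force: [1.4, -0.9, 2.9]
opening: 0.094
grip_force: 34.3
```

drive_tool(
  plan="2 0 0 0 0;2 0 0 0 0;2 0 0 0 0;2 0 0 0 0;2 0 0 0 0",
)

```text
clock: 9.8
ee_pos: [0.4608, -0.105, 0.1004]
ee_rot: [[-0.772, -0.636, 0.003], [-0.636, 0.772, -0.001], [-0.002, -0.002, -1.0]]
contact_force: [1.8, -2.0, 5.4]
opening: 0.094
grip_force: 35.0
```

```bash
python3 - <<'E'
from h import *
s=get_obs();p=np.array(s["ee_pos"]);print(p,s["clock"],s["opening"],s["grip_force"])
# invert: gate angle from TCP's normal offset
for g in(.75,.77,.79,.81):
    t,a=tab(g);n=np.array([np.cos(np.radians(a)),np.sin(np.radians(a))]);print(g,(p[:2]-t[:2])@n*1000,(p[:2]-t[:2])@np.array([-n[1],n[0]])*1000)
E
```

```text
[ 0.46084657 -0.10503034  0.10044216] 9.8 0.0936569866956942 35.03741919994354
0.75 3.332656254210162 0.9434588304977848
0.77 0.310721909152267 1.2399024936527359
0.79 -2.7165365471953744 1.475852212315342
0.81 -5.747908251813115 1.6512136097441301
```

```bash
cat >> h.py <<'E'
def path(g0,l0,seq):
    R=np.array(get_obs()["ee_rot"]);p0,a0=tab(g0,l0)
    for g,l in seq:
        p,a=tab(g,l);print(g,l,(R.T@(p-p0)*1000).round(1),-round(np.radians((a-a0+180)%360-180),3))
E
python3 -c "
from h import *
path(.771,0,[(.771,.07),(.771,.14),(.771,.21),(.72,.23),(.66,.23),(.6,.23),(.54,.23),(.48,.23),(.42,.23),(.36,.23)])"
```

```text
0.771 0.07 [-3.7 -0.  -8.6] -0.0
0.771 0.14 [ -7.9  -0.  -17. ] -0.0
0.771 0.21 [-12.8  -0.  -25. ] -0.0
0.72 0.23 [-13.8  -7.  -27.2] -0.051
0.66 0.23 [-13.7 -15.2 -27.2] -0.111
0.6 0.23 [-14.1 -23.3 -27.2] -0.171
0.54 0.23 [-15.  -31.5 -27.1] -0.231
0.48 0.23 [-16.3 -39.5 -27.1] -0.291
0.42 0.23 [-18.2 -47.5 -27.1] -0.351
0.36 0.23 [-20.5 -55.3 -27.1] -0.411
```

drive_tool(
  plan="2 -3.7 0 -8.6 0;2 -7.9 0 -17 0;2 -12.8 0 -25 0;2 -13.8 -7 -27 -0.051;2 -13.7 -15.2 -27 -0.111;2 -14.1 -23.3 -27 -0.171;2 -15 -31.5 -27 -0.231;2 -16.3 -39.5 -27 -0.291;2 -18.2 -47.5 -27 -0.351;2 -20.5 -55.3 -27 -0.411",
)

```text
clock: 10.8
ee_pos: [0.5113, -0.1354, 0.1272]
ee_rot: [[-0.452, -0.892, -0.001], [-0.892, 0.452, -0.002], [0.002, -0.0, -1.0]]
contact_force: [-0.5, -5.1, 0.1]
opening: 0.084
grip_force: 35.4
```

```bash
python3 -c "
from h import *
s=get_obs();print(s['contact_force'],s['ee_pos'],tab(.36,.23),yang())
path(.36,.23,[(g,.23) for g in(.32,.28,.24,.2,.16,.12,.08,.04,.01,-.005)])"
```

```text
[-0.50841555 -5.08490407  0.05617605] [ 0.51129415 -0.13540048  0.12718178] (array([ 0.51283381, -0.13405382,  0.12723318]), np.float64(153.10351937529038)) 153.14034031912138
0.32 0.23 [ 0.4 -5.4  0. ] -0.04
0.28 0.23 [  0.6 -10.9   0. ] -0.08
0.24 0.23 [  0.6 -16.3   0. ] -0.12
0.2 0.23 [  0.4 -21.8   0. ] -0.16
0.16 0.23 [ -0.1 -27.2   0. ] -0.2
0.12 0.23 [ -0.8 -32.6   0. ] -0.24
0.08 0.23 [ -1.7 -38.    0. ] -0.28
0.04 0.23 [ -2.8 -43.4   0. ] -0.32
0.01 0.23 [ -3.7 -47.3   0. ] -0.35
-0.005 0.23 [ -4.3 -49.3   0. ] -0.365
```

Tracking well. Swing the rest in.

drive_tool(
  plan="2 0.4 -5.4 0 -0.04;2 0.6 -10.9 0 -0.08;2 0.6 -16.3 0 -0.12;2 0.4 -21.8 0 -0.16;2 0 -27.2 0 -0.2;2 -0.8 -32.6 0 -0.24;2 -1.7 -38 0 -0.28;2 -2.8 -43.4 0 -0.32;2 -3.7 -47.3 0 -0.35;2 -4.3 -49.3 0 -0.365",
)

```text
clock: 11.8
ee_pos: [0.5576, -0.1544, 0.1276]
ee_rot: [[-0.105, -0.994, 0.001], [-0.994, 0.105, -0.003], [0.003, -0.001, -1.0]]
contact_force: [1.6, -6.9, 0.6]
opening: 0.089
grip_force: 34.1
```

drive_tool(
  plan="2 0 0 0 0;2 0 0 0 0;2 0 0 0 0",
)

```text
clock: 12.1
ee_pos: [0.5574, -0.1543, 0.1277]
ee_rot: [[-0.106, -0.994, 0.001], [-0.994, 0.106, -0.003], [0.003, -0.001, -1.0]]
contact_force: [1.8, -6.7, 0.6]
opening: 0.089
grip_force: 34.1
```

```bash
python3 -c "
from h import *
s=get_obs();print(s['contact_force'],s['ee_pos'],tab(0,.23),yang())
path(0,.23,[(0,.16),(0,.1),(0,.05),(0,0)])
a=grab_frame('scene')[130:330,220:400];b=grab_frame('top')[150:270,240:360]
C=np.zeros((450,790,3),np.uint8);A=cv2.resize(a,None,fx=2.2,fy=2.2,interpolation=3);C[:A.shape[0],:A.shape[1]]=A
B=cv2.resize(b,None,fx=3.2,fy=3.2,interpolation=3);C[:B.shape[0],400:400+B.shape[1]]=B
cv2.imwrite('pics/g1.png',C)"
```

```text
[ 1.84181797 -6.71617118  0.62337645] [ 0.55744704 -0.154273    0.12773284] (array([ 0.55809537, -0.15238924,  0.12723318]), np.float64(173.73000000000002)) 173.90936461287683
0 0.16 [5.  0.  7.9] -0.0
0 0.1 [ 8.8  0.  15. ] -0.0
0 0.05 [11.6  0.1 21.1] -0.0
0 0 [14.2  0.1 27.3] -0.0
```

View pics/g1.png

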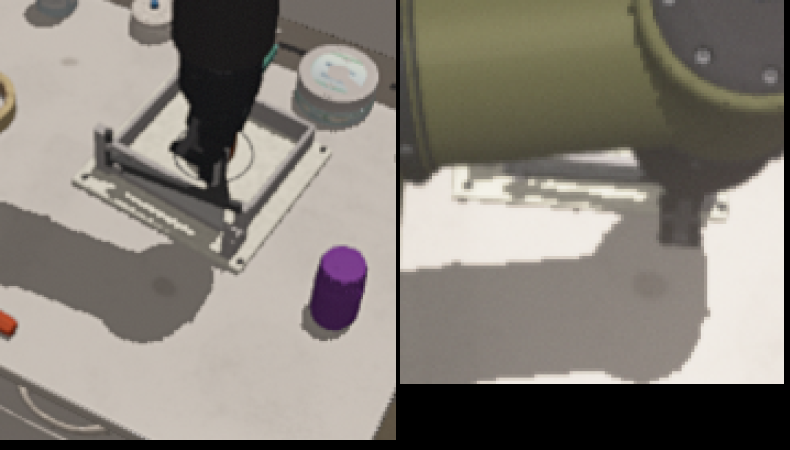

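The gate appears shut with the bar held up above the notch. I press gently inward to find the gate stop.

drive_tool(
  plan="2 0 -1 0 0;2 0 -2 0 0;2 0 -3 0 0;2 0 -3 0 0",
)

```text
clock: 12.6
ee_pos: [0.5596, -0.1548, 0.1276]
ee_rot: [[-0.105, -0.994, -0.001], [-0.994, 0.105, -0.003], [0.003, 0.001, -1.0]]
contact_force: [-2.6, -7.4, 2.4]
opening: 0.087
grip_force: 33.0
```

drive_tool(
  plan="2 0 -1 0 0;2 0 -2 0 0;2 0 -2 0 0",
)

```text
clock: 12.9
ee_pos: [0.56, -0.1551, 0.1272]
ee_rot: [[-0.105, -0.994, -0.005], [-0.994, 0.105, -0.003], [0.004, 0.005, -1.0]]
contact_force: [-9.8, -6.0, 3.4]
opening: 0.087
grip_force: 33.4
```

Stop found (force rises). Lower the bar.

drive_tool(
  plan="2 3 0.5 4 0;2 5.5 0.5 8 0;2 7.5 0.5 11.5 0;2 9.5 0.5 15 0;2 11 0.5 18 0;2 12.3 0.5 21 0;2 13.5 0.5 24 0;2 14.5 0.5 26 0;2 14.5 0.5 26 0",
)

```text
clock: 13.8
ee_pos: [0.5585, -0.1684, 0.1009]
ee_rot: [[-0.105, -0.994, -0.004], [-0.994, 0.105, -0.001], [0.001, 0.004, -1.0]]
contact_force: [-7.4, -3.6, 3.8]
opening: 0.086
grip_force: 33.6
```

The tab is back at its level height. Release and rise.

drive_tool(
  plan="20 0 0 0 0;35 0 0 0 0;35 0 0 0 0;35 0 0 -5 0;35 0 0 -20 0;35 0 0 -60 0;35 0 0 -110 0;35 100 0 -120 0;35 150 0 -120 0;35 150 0 -120 0",
)

```text
clock: 14.8
ee_pos: [0.5441, -0.318, 0.2228]
ee_rot: [[-0.104, -0.995, 0.003], [-0.995, 0.104, -0.001], [0.001, -0.003, -1.0]]
contact_force: [1.0, -0.7, 0.9]
opening: 0.413
grip_force: 0.0
```

```bash
python3 -c "
from h import *
print(get_obs()['ee_pos'])
a=grab_frame('scene')[130:330,220:400];b=grab_frame('top')[120:240,240:360]
C=np.zeros((450,790,3),np.uint8);A=cv2.resize(a,None,fx=2.2,fy=2.2,interpolation=3);C[:A.shape[0],:A.shape[1]]=A
B=cv2.resize(b,None,fx=3.2,fy=3.2,interpolation=3);C[:B.shape[0],400:400+B.shape[1]]=B
cv2.imwrite('pics/f1.png',C)"
```

```text
[ 0.54412872 -0.31797815  0.22281323]
```

View pics/f1.png

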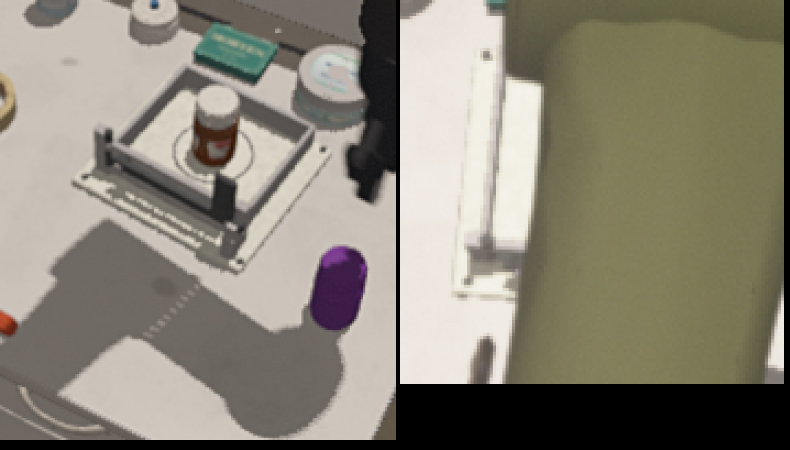

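The bottle stands upright in the ring at crop (215,150), the gate is shut, and the bar lies level in the keeper at crop (232,235). The robot is clear.

```bash
python3 -c "
from station import job_done
print(job_done())"
```

```text
the job is handed in; nothing more can be done
None
```

I handed the job in at about 15 s on the robot clock: the last picture shows the amber bottle upright in the ring, the gate shut with its latch bar level in the keeper notch, and the arm clear, but `job_done()` gave no verdict.

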